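Load a staple strip into the bench stapler's magazine

TASK

Load the full-length staple strip into the magazine of the bench stapler: press it back against the spring follower, lower it until it lies flat on the channel floor behind the nose plate, let go, and then slide the rail forward over it until it is fully home. Be gentle: never push the strip or the magazine with more than 25 N. Leave the other things on the table where they are.

Things in the scene. Friction and masses are not known exactly. Their poses are not given: they have to be found in the camera images.
- strip_center (a point): the full-length strip of glued carton staples, a rigid bar 130 x 26 x 20 mm (x, y, z), about 0.15 kg, lying on the table. The point is its centre, half-way up; x along its length, z up; its two ends are alike
- magazine: the stapler's magazine. Origin on the table top (z=0); x along the channel from nose (-x) to back (+x), y across, z up; all mm below in this frame. Grey foot plate 10 thick, x -95..205, y -40..40. On it a steel channel, clamped up to 14 mm forward or back along x of nominal: this shift differs each time and is not measured, find it by feel. Add it to all channel, follower and rail x values
- seat (a point): fixed on the foot: nominal place (without the shift) of the seated strip's centre, magazine frame (-5,0,42). Channel floor: beam 18 wide, top at z 32. Guides 28 apart (1 play a side), 5 thick, flared tops up to z 52: front pair x -70..-62, back pair x 25..75. Between them (x -62..25) the sides are open for fingers, down to z 15. Steel runners go on to x 202, tops z 42
- nose (a point): fixed on the foot: nominal middle of the nose plate's top edge on its inner face, magazine frame (-70,0,46). The plate is 10 thick. The strip's front end finally rests on the inner face. Room from here to the follower: 116 when empty, 132.5 with the follower on its stop; the strip is 130. Strip held level, underside about z 53, clears it and meets the follower's upper part
- follower_face (a point): fixed on the foot: nominal middle of the empty follower's front face, magazine frame (46,0,51). Follower: upright block 13 wide, 18 thick, z 32.5..68.5. Pushes to -x with 2.5 N at rest, 90 N/m more; hard stop after 16.5 of travel. With the strip pushing it on the stop or up to 2 mm before it, the strip can be lowered straight down between nose and follower, to underside z 32; the spring holds it
- rail (a joint): how far the rail is from home, m: 0 home, to 0.100 open. Two bars, z 54..58 (mm, magazine frame), front ends at x -20 + value + shift, joined at the back by an upright tab 10 thick (x), 34 wide (y), top z 94, centred at x 90 + value + shift. Push or pull the tab to -x. Drags about 4 N, stays where left, hard stop at home. Passes only over a strip fully down
- stub: short leftover end of the same staple strip, 45 x 26 x 20 mm, too short to load; leave it alone; origin at the centre of its underside
- mug: white mug, 76 mm wide, 85 mm high; leave it alone; origin at the centre of its underside
- brush: paint brush, about 170 mm long, lying; leave it alone
- figure: small upright clay figure, 60 mm wide, 101 mm high; leave it alone; origin at the centre of its underside
- bowl: clay bowl, 110 mm wide, 50 mm high; leave it alone; origin at the centre of its underside
- jar: glass jar, 64 mm wide, 80 mm high; leave it alone; origin at the centre of its underside
- rib: flat wooden potter's rib, 75 x 50 x 7 mm; leave it alone; origin at the centre of its underside
- tile: loose clay tile, 60 x 60 x 8 mm; leave it alone; origin at the centre of its underside
Things that resemble listed ones, but are neither listed nor needed, are in the scene too. What is shaped like the part that bears strip_center but blue is not meant.

How it is judged:
On the way:
1. the strip lies flat on the channel floor between nose plate and follower, with the rail still open (more than 60 mm back) (x of strip_center in the frame of magazine between -0.022 and 0.014 m and y of strip_center in the frame of magazine between -0.003 and 0.003 m and z of strip_center in the frame of magazine between 0.0395 and 0.0445 m and angle between the x axis of strip_center and the x axis of magazine, either way round below 0.04 rad and value of joint rail above 0.06 m), for 0.2 s.
At the end, for the whole second after the job is handed in: The full-length strip lies flat on the channel floor between nose plate and follower (height within 2.5 mm, sideways within 3 mm, aligned within 0.04 rad), at rest, and the rail is home within 3 mm (x of strip_center in the frame of magazine between -0.022 and 0.014 m and y of strip_center in the frame of magazine between -0.003 and 0.003 m and z of strip_center in the frame of magazine between 0.0395 and 0.0445 m and angle between the x axis of strip_center and the x axis of magazine, either way round below 0.04 rad and value of joint rail below 0.003 m and velocity of joint rail below 0.01 m/s and linear speed of strip below 0.01 m/s); the robot touches nothing.
It fails at once if the strip is pressed against the magazine with more than 25 N (contact force between strip and magazine above 25 N).
It fails at once if the robot pushes the magazine, its follower or its rail with more than 25 N (contact force between the arm and magazine above 25 N).
It fails at once if the fingers push the magazine, its follower or its rail with more than 25 N (contact force between the fingers and magazine above 25 N).
It fails at once if another thing on the table is moved by more than 30 mm (distance of any of stub, mug, brush, figure, bowl, jar, rib, tile from where it was at the start of the episode above 0.03 m).
It also fails if it takes over 61 s, if anything falls off the work surface, if the arm or the gripper's body presses on something with over 40 N, if the wrist force passes 120 N, or if a joint passes its speed limit or range.

ROBOT

A 7-joint arm with a two-finger parallel gripper is mounted at the origin on the work surface. World frame = base frame: x ahead of the robot, y to its left, z up, the work surface at z = 0. Lengths are in m, angles in rad, forces in N, time in s.
With the tool pointing down it reaches from about 0.425 to 0.875 m from the base axis. Payload 4.7 kg.
Tool frame: the origin (TCP) lies between the finger pads; the fingertips stand 14 mm ahead of it and the grasp point (between the pads) lies 5 mm behind it; z points along the fingers, y is the line along which they close (so a half turn about z gives the same grasp; the last joint's range is limited). The gripper opens to 87 mm and grips with 3 to 60 N. Pads are 19 mm wide; open, the fingers measure 117 mm over their backs; the gripper's body (75 mm by 190 mm) begins 51 mm behind the grasp point.
Start: joints at [-1.273, 0.321, -0.07, 1.45, 0.023, 1.371, -0.057], TCP at [0.182, 0.624, 0.207] pointing down, gripper open.
Joint ranges: [-2.86, 2.86], [-0.3, 2.09], [-1.38, 1.24], [0.06, 2.45], [-1.56, 4.7], [0.09, 2.05], [-2.69, 2.69]. Speed limits (rad/s): [2.57, 2.57, 3.14, 3.14, 3.14, 3.14, 3.14].

INTERFACE

Orientations are given as a rotation vector (axis times angle).
In Python, from bench import get_state, get_image, camera_params, close_job gives the robot as it stands. The module is installed in compiled form; this text tells all that it offers.
- The arm moves only by the tool arm_command, never from a script. Its argument "motion" is a list of rows, each a list of 5 numbers: the finger opening in mm, from 0 to 87, then the shift along the tool's x, y, z in mm, then the turn about the tool's z in degrees. In form: [[gripper, x, y, z, spin], ...]. A call has 1 to 5 rows; each row is the pose to reach, as a shift and turn from the pose commanded when the call began, along the tool's axes at that moment; what a row does not reach only later rows make up. A row lasts 1/12 s, in which the tool goes at most 41.7 mm and 7.16 degrees, less where a joint would pass 70% of its speed; a pose out of reach is approached as far as the arm can. A call with a gripper value outside its range is refused whole. The fingers move at their own pace and stop on an object; "newtons" is the grip in N (left out, the last holds). Time passes only in rows, so rows that repeat a pose let the fingers close. It gives the time, the measured TCP pose, the force, the opening and the grip force at its end, in the units of the state.
- get_state(): the state, without advancing time (a new reading comes with each control period).
- get_image(name): name is "scene" or "top" or "wrist"; returns (picture, depth): 384x512x3 uint8, red, green, blue; 384x512 float32, m along the optical axis (not along the pixel's ray), 0 where there is no reading.
- camera_params(name): a dict with "intrinsics" (3x3 intrinsics, pixels), "D" ([k1, k2, p1, p2, k3] as OpenCV has them; the pictures are not rectified), "extrinsics" (4x4, takes a point from camera to world coordinates). Camera axes: x right, y down, z forward; pixel columns grow to the right and rows downward; lengths in m; the calibration is good to about 2 mm. A picture is of the moment at which its call begins: read the wrist's pose just before it. camera_params takes no time and is no camera call; for the wrist camera it gives the pose at the moment of the call.
- close_job(): hands the job in; it is judged then, once.
The state is a dict: "time": time; "joint_positions": joint angles; "qd": joint speeds; "joint_torque": joint torques, N m; "position": TCP position; "tool_rot": TCP orientation; "ft_force": force on the tool from outside, world axes, zero at the start; "torque": the same for the moment, N m; "grip_width": opening from 0.0 (shut) to 1.0 (fully open); "grip_force": force on a finger pad.
Only numpy, scipy, OpenCV 4.12 (cv2) and the standard library are available. Lean on these libraries where they do the work, as an engineer would, in place of code of your own. Each camera call takes 0.05 s, during which the arm holds its last target. There are 200 camera calls.

## Working session

There is one attempt and no reset: what is moved stays moved. The work goes in short steps, Python scripts to look and compute and a tool call to move; the robot and the scene stay as the last step left them, time stands still between calls to the robot, and variables do not carry over. Pictures are saved under pics/ and viewed, at most 10 in all, crops included, and the job is handed in when it is done.

Besides the shell and the picture viewer there is one more tool, called after "Emit:" in YAML: its name, and indented under it one key for each argument. arm_command: Moves the arm, as the interface text tells. Its arguments: {"type":"object","properties":{"motion":{"type":"array"},"newtons":{"type":"number"}},"required":["motion"]}

```bash
mkdir -p pics; cat > h.py <<'E'
import numpy as np, cv2
from bench import get_state,get_image,camera_params,close_job
def pts(cam,uv,z):
    "rays through pixels onto plane z"
    p=camera_params(cam) if isinstance(cam,str) else cam
    K,D,T=np.array(p["intrinsics"]),np.array(p["D"]),np.array(p["extrinsics"])
    n=cv2.undistortPoints(np.array(uv,float).reshape(-1,1,2),K,D).reshape(-1,2)
    d=np.c_[n,np.ones(len(n))]@T[:3,:3].T; o=T[:3,3]
    return o+d*((z-o[2])/d[:,2])[:,None]
def cloud(cam,depth,p=None):
    p=p or camera_params(cam); K,D,T=np.array(p["intrinsics"]),np.array(p["D"]),np.array(p["extrinsics"])
    h,w=depth.shape; g=np.stack(np.meshgrid(np.arange(w),np.arange(h)),-1).reshape(-1,1,2).astype(float)
    n=cv2.undistortPoints(g,K,D).reshape(-1,2)
    P=np.c_[n,np.ones(len(n))]*depth.reshape(-1,1)
    return (P@T[:3,:3].T+T[:3,3]).reshape(h,w,3)
E
python3 - <<'E'
from h import *
for c in ("top","scene"):
    im,d=get_image(c); np.savez(c+".npz",im=im,d=d)
    cv2.imwrite(f"pics/{c}.png",cv2.resize(im[:,:,::-1],(800,600)))
    print(c,np.round(camera_params(c)["extrinsics"],3))
s=get_state();print(s)
E
```

```text
top [[ 0.024 -0.994  0.11   0.354]
 [-1.    -0.026 -0.014 -0.069]
 [ 0.017 -0.11  -0.994  1.484]
 [ 0.     0.     0.     1.   ]]
scene [[ 0.172  0.577 -0.799  1.415]
 [ 0.985 -0.108  0.134 -0.218]
 [-0.009 -0.81  -0.587  0.738]
 [ 0.     0.     0.     1.   ]]
{'time': 0.1, 'joint_positions': array([-1.27289119,  0.32173213, -0.07007547,  1.4515569 ,  0.02259008,
        1.37080755, -0.05688907]), 'qd': array([-0.00065801, -0.00148784, -0.00028582, -0.00359138, -0.00050455,
        0.00078735,  0.00077839]), 'joint_torque': array([ 7.14201724e-05, -4.92564726e+01, -4.05571125e-01, -3.13402212e+01,
       -6.42496976e-02,  3.93968972e-02,  6.34913476e-05]), 'position': array([0.18190966, 0.62347774, 0.20637975]), 'tool_rot': array([-4.44239506e-01, -3.10986628e+00,  2.68637248e-03]), 'ft_force': array([-0.60461899, -0.04913584,  0.62275015]), 'torque': array([ 0.03548044,  0.01805808, -0.0369312 ]), 'grip_force': 0.0, 'grip_width': 0.9978389782854402}
```

View pics/top.png

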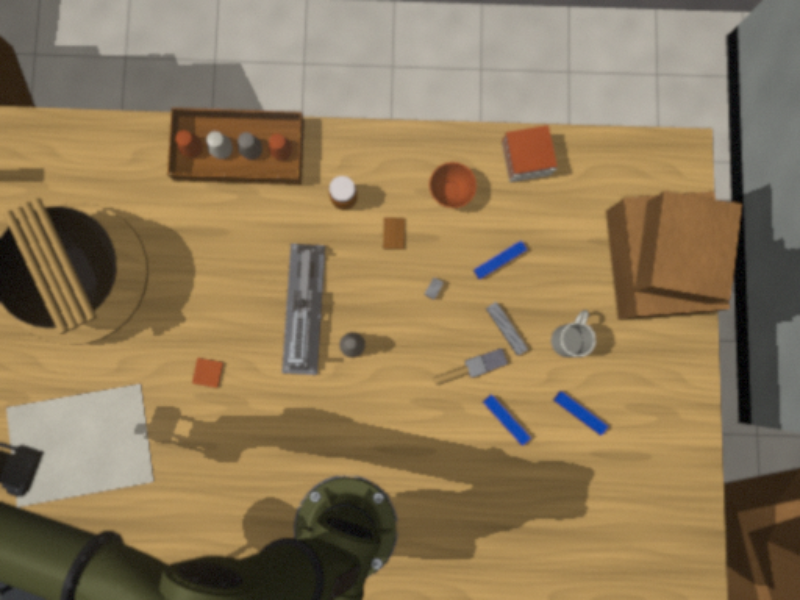

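View pics/scene.png

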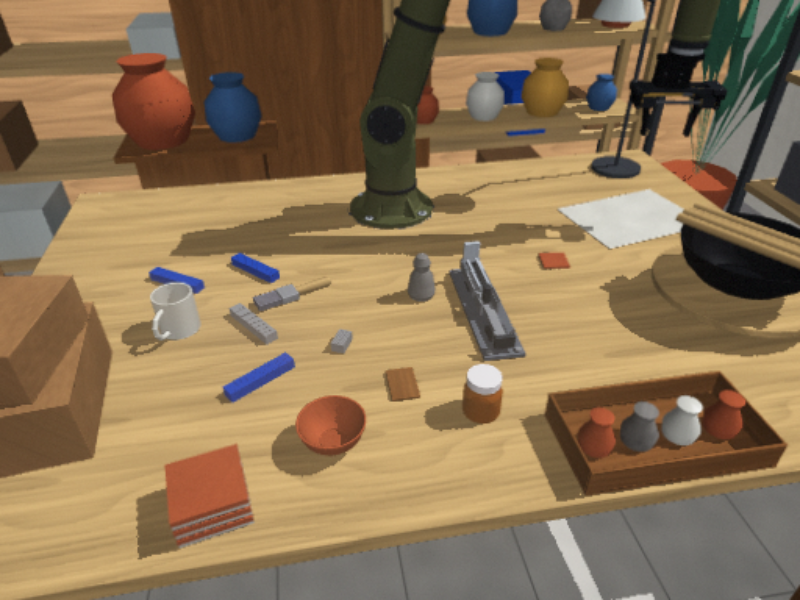

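The strip is the grey ribbed bar at top (508,328) / scene (253,323). Others that could be mistaken for it are the stub at (436,289), which is too short; the blue bars at (501,260), (508,420) and (581,412), which are the wrong colour; and the brush ferrule at (488,362), which has a handle. The magazine is at (305,308), with the tab end near the robot (lower) and the nose at the top.

```bash
python3 - <<'E'
from h import *
z=np.load("top.npz");im,d=z["im"],z["d"];C=cloud("top",d)
tab=np.median(C[240:250,100:125].reshape(-1,3),0)
print("table z sample",np.median(C[250:300,200:260].reshape(-1,3),0), np.median(C[130:150,300:320].reshape(-1,3),0))
hsv=cv2.cvtColor(im,cv2.COLOR_RGB2HSV)
grey=((hsv[...,1]<70)).astype(np.uint8)
def box(name,u0,u1,v0,v1,h,open_=0):
    m=np.zeros_like(grey);m[v0:v1,u0:u1]=grey[v0:v1,u0:u1]
    c=max(cv2.findContours(m,cv2.RETR_EXTERNAL,cv2.CHAIN_APPROX_NONE)[0],key=cv2.contourArea)
    W=pts("top",c.reshape(-1,2),h)[:,:2]
    r=cv2.minAreaRect((W*1000).astype(np.float32)); print(name,r,np.round(cv2.boxPoints(r)).tolist())
    return c
s=.64
box("strip",int(475*s),int(535*s),int(298*s),int(360*s),.02)
c=box("mag",int(275*s),int(335*s),int(235*s),int(382*s),.01)
m=np.zeros_like(grey);cv2.drawContours(m,[c],-1,1,-1)
P=C[m>0]; P=P[P[:,0]>.2]
for a in np.arange(.35,.70,.012):
    q=P[abs(P[:,0]-a)<.006]
    if len(q): print(round(a,3),len(q),"zmax %.3f"%np.percentile(q[:,2],97),"y of high %.3f"%q[q[:,2]>np.percentile(q[:,2],80),1].mean(),"y %.3f %.3f"%(q[:,1].min(),q[:,1].max()))
a=cv2.resize(im[150:246,175:215],None,fx=6,fy=6,interpolation=cv2.INTER_CUBIC)
b=cv2.resize(im[150:246,265:355],None,fx=6,fy=6,interpolation=cv2.INTER_CUBIC)
cv2.imwrite("pics/crop.png",np.hstack([a,b])[:,:800,::-1])
E
```

```text
table z sample [ 0.2173322  -0.02130486  0.00063937] [ 0.71247042 -0.29983733  0.00141245]
strip ((453.1549987792969, -352.8609924316406), (128.48387145996094, 30.081459045410156), 34.38074493408203) [[392.0, -377.0], [409.0, -402.0], [515.0, -329.0], [498.0, -304.0]]
mag ((488.06866455078125, 113.20173645019531), (80.3836898803711, 296.9793701171875), 88.50360870361328) [[339.0, 77.0], [635.0, 69.0], [638.0, 150.0], [341.0, 157.0]]
0.35 82 zmax 1.484 y of high 0.009 y -0.069 0.155
0.362 82 zmax 0.096 y of high 0.111 y 0.080 0.155
0.374 68 zmax 0.097 y of high 0.118 y 0.078 0.155
0.386 82 zmax 0.059 y of high 0.118 y 0.077 0.156
0.398 74 zmax 0.064 y of high 0.117 y 0.078 0.153
0.41 77 zmax 0.061 y of high 0.116 y 0.078 0.154
0.422 70 zmax 0.061 y of high 0.115 y 0.079 0.153
0.434 78 zmax 0.060 y of high 0.115 y 0.076 0.155
0.446 75 zmax 0.061 y of high 0.116 y 0.076 0.154
0.458 79 zmax 0.061 y of high 0.115 y 0.076 0.152
0.47 69 zmax 0.062 y of high 0.113 y 0.074 0.153
0.482 81 zmax 0.062 y of high 0.118 y 0.075 0.153
0.494 75 zmax 0.073 y of high 0.114 y 0.074 0.153
0.506 72 zmax 0.071 y of high 0.119 y 0.074 0.151
0.518 72 zmax 0.053 y of high 0.117 y 0.075 0.151
0.53 67 zmax 0.037 y of high 0.114 y 0.073 0.152
0.542 77 zmax 0.034 y of high 0.113 y 0.073 0.152
0.554 70 zmax 0.037 y of high 0.113 y 0.073 0.148
0.566 79 zmax 0.038 y of high 0.113 y 0.073 0.150
0.578 69 zmax 0.037 y of high 0.111 y 0.074 0.150
0.59 71 zmax 0.038 y of high 0.110 y 0.071 0.150
0.602 73 zmax 0.037 y of high 0.113 y 0.071 0.150
0.614 85 zmax 0.052 y of high 0.113 y 0.071 0.147
0.626 70 zmax 0.051 y of high 0.110 y 0.072 0.148
0.638 12 zmax 0.015 y of high 0.120 y 0.076 0.148
```

View pics/crop.png

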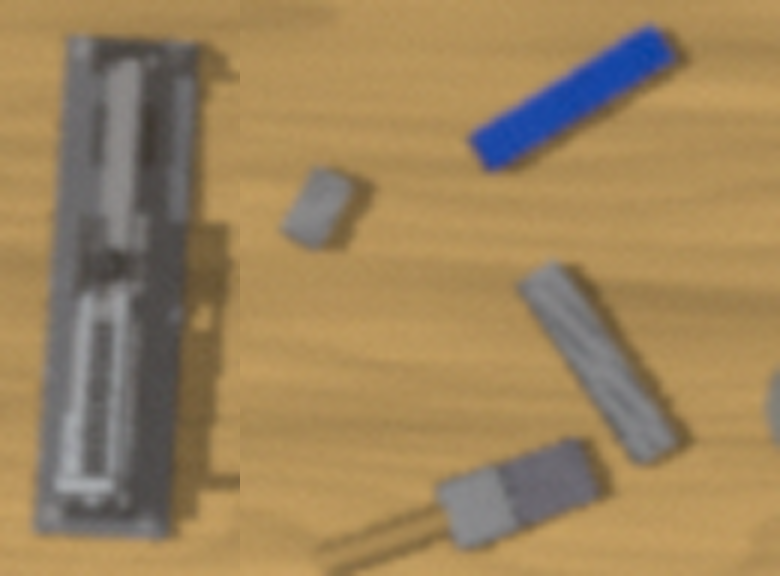

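Magazine frame estimate: origin (0.543, 0.112), +x toward the robot, and the crop confirms the grey strip. Next I'll check the wrist camera offset and the move numbers.

```bash
cat >> h.py <<'E'
from scipy.spatial.transform import Rotation as Ro
def go(x,y,z,psi=None):
    "shift in tool axes (mm) and spin (deg) from measured pose; psi=world angle of tool y"
    s=get_state();R=Ro.from_rotvec(s["tool_rot"]).as_matrix();p=s["position"]
    d=R.T@(np.array([x,y,z])-p)*1000
    now=np.degrees(np.arctan2(R[1,1],R[0,1]))
    sp=0 if psi is None else (now-psi+180)%360-180
    print("t %.2f"%s["time"],"pos",np.round(p,4),"psi %.2f"%now,"tilt",np.round(R[:2,2],4),"F",np.round(s["ft_force"],1),"-> shift",np.round(d,1),"spin %.1f"%sp)
E
python3 - <<'E'
from h import *
go(.46,.11,.25,0);go(.453,-.353,.2,-55.6)
s=get_state();R=Ro.from_rotvec(s["tool_rot"]).as_matrix()
T=np.array(camera_params("wrist")["extrinsics"]);print("cam in tool",np.round(R.T@(T[:3,3]-s["position"]),3),"\n",np.round(R.T@T[:3,:3],3),camera_params("wrist")["intrinsics"])
z=np.load("top.npz")
for n,u,v,h in [("figure",352,343,.1),("jar",342,190,.08),("mug",575,340,.085)]: print(n,pts("top",[[u*.64,v*.64]],h)[0].round(3))
E
```

```text
t 0.10 pos [0.1819 0.6235 0.2064] psi 73.74 tilt [-0.0004 -0.0017] F [-0.6 -0.   0.6] -> shift [-410.7 -415.2  -42.9] spin 73.7
t 0.10 pos [0.1819 0.6235 0.2064] psi 73.74 tilt [-0.0004 -0.0017] F [-0.6 -0.   0.6] -> shift [-533.6 -861.5    7.9] spin 129.3
cam in tool [ 0.069 -0.    -0.177] 
 [[-0.    -0.967 -0.253]
 [ 1.    -0.    -0.   ]
 [ 0.    -0.253  0.967]] [[283.01864797   0.         255.69113167]
 [  0.         283.01864797 192.8129505 ]
 [  0.           0.           1.        ]]
figure [ 0.407 -0.005  0.1  ]
jar [0.748 0.029 0.08 ]
mug [ 0.426 -0.489  0.085]
```

Emit:
arm_command:
  motion:
    - [87,-147,-139,15,25]
    - [87,-147,-139,15,25]
    - [87,-147,-139,15,25]
    - [87,-147,-139,15,25]
    - [87,-147,-139,15,25]

```text
time: 0.52
position: [0.2855, 0.4465, 0.1917]
tool_rot: [1.113, 2.938, -0.002]
ft_force: [1.4, 0.6, -0.0]
grip_width: 1.004
grip_force: 0.0
```

```bash
python3 -c "
from h import *
go(.49,.10,.16,0)"
```

```text
t 0.52 pos [0.2855 0.4465 0.1917] psi 48.51 tilt [-0.0001 -0.0012] F [ 1.4  0.6 -0. ] -> shift [-382.7 -124.    32.1] spin 48.5
```

Emit:
arm_command:
  motion:
    - [87,-191,-62,16,30]
    - [87,-191,-62,16,30]
    - [87,-191,-62,16,30]
    - [87,-191,-62,16,30]
    - [87,-191,-62,16,30]

```text
time: 0.93
position: [0.388, 0.2736, 0.176]
tool_rot: [1.839, 2.547, -0.001]
ft_force: [0.7, -0.5, 0.0]
grip_width: 0.999
grip_force: 0.0
```

```bash
python3 -c "
from h import *
go(.49,.10,.16,0)"
```

```text
t 0.93 pos [0.388  0.2736 0.176 ] psi 18.32 tilt [-0.0001 -0.0005] F [ 0.7 -0.5  0. ] -> shift [-196.9   42.3   16. ] spin 18.3
```

Emit:
arm_command:
  motion:
    - [87,-196,42,16,18.3]
    - [87,-196,42,16,18.3]
    - [87,-196,42,16,18.3]
    - [87,-196,42,16,18.3]
    - [87,-196,42,16,18.3]

```text
time: 1.35
position: [0.4905, 0.1014, 0.1601]
tool_rot: [2.215, 2.227, -0.0]
ft_force: [0.9, 0.4, -0.2]
grip_width: 0.998
grip_force: 0.0
```

Emit:
arm_command:
  motion:
    - [87,0,0,0,0]
    - [87,0,0,0,0]

```text
time: 1.52
position: [0.49, 0.1024, 0.1599]
tool_rot: [-2.218, -2.224, 0.001]
ft_force: [-0.2, -0.3, -0.3]
grip_width: 0.999
grip_force: 0.0
```

```bash
python3 - <<'E'
from h import *
go(.453,-.353,.15,-55.6)
p=camera_params("wrist"); im,d=get_image("wrist")
import pickle; pickle.dump((p,im,d),open("wm.pkl","wb"))
cv2.imwrite("pics/wm.png",cv2.resize(im[:,:,::-1],(800,600),interpolation=cv2.INTER_CUBIC))
E
```

```text
t 1.52 pos [0.49   0.1024 0.1599] psi 0.15 tilt [-0.0008 -0.0005] F [-0.2 -0.3 -0.3] -> shift [-455.3  -38.2   10.2] spin 55.7
```

View pics/wm.png

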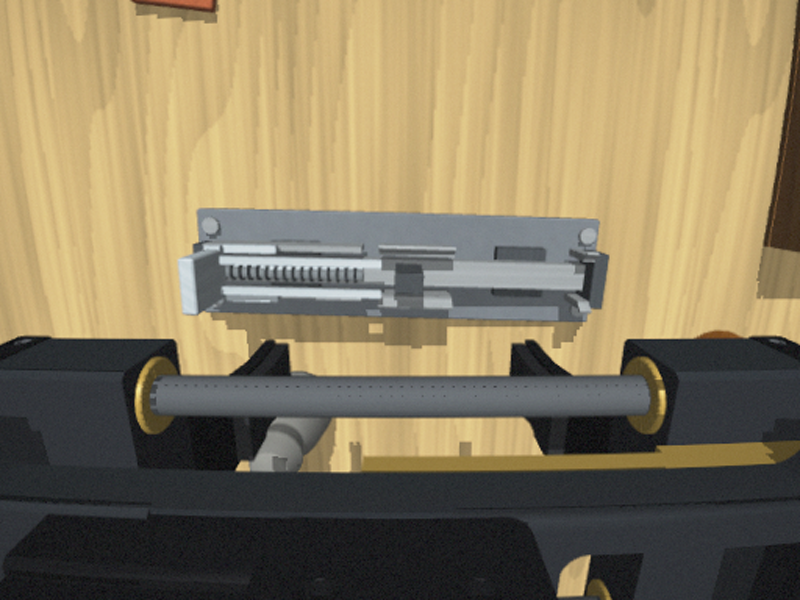

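The wrist view shows the magazine with tab at (195,285), follower (408,275), nose plate (595,280) and the foot's far edge from (199,209) to (598,220). I'll fit the frame from the foot edges and the depth.

```bash
python3 - <<'E'
from h import *
import pickle; p,im,d=pickle.load(open("wm.pkl","rb")); C=cloud(None,d,p)
hsv=cv2.cvtColor(im,cv2.COLOR_RGB2HSV); g=(hsv[...,1]<60).astype(np.uint8)
print("table z",np.median(C[70:110,150:350,2]))
# far foot edge: per-column first grey row
cols=np.arange(135,375); rows=np.array([100+np.argmax(g[100:160,c]) for c in cols])
W=pts(p,np.c_[cols,rows-.5],.01)
k=np.ones(len(W),bool)
for _ in range(4):
    q=np.polyfit(W[k,0],W[k,1],1);r=W[:,1]-np.polyval(q,W[:,0]);k=abs(r)<2*r[k].std()+2e-4
print("edge slope deg",np.degrees(np.arctan(q[0])),"y at .488",np.polyval(q,.488))
# end edges: rows 138-146(left), right edge
for r0 in range(136,150,3):
    c=np.where(g[r0,100:400])[0]+100; print(r0,pts(p,[[c[0]-.5,r0],[c[-1]+.5,r0]],.01)[:,:2].round(4).tolist())
# frame
a=np.arctan(q[0]); xh=-np.array([np.cos(a),np.sin(a)]); yh=np.array([-xh[1],xh[0]])
L=pts(p,[[210/800*512,226/600*384],[588/800*512,236/600*384]],.012)[:,:2];print("screws",L.round(4),L.mean(0))
e0=np.array([.488,np.polyval(q,.488)]); n0=e0-(-40e-3)*yh
B=C[130:210,110:395].reshape(-1,3); B=B[B[:,2]>.02]
X=(B[:,:2]-n0)@xh*1000; Y=(B[:,:2]-n0)@yh*1000; Z=B[:,2]*1000
print("n0",n0)
def rep(n,m): print(n,m.sum(),"x",np.percentile(X[m],[2,50,98]).round(1),"y",np.percentile(Y[m],[2,50,98]).round(1),"z",np.percentile(Z[m],[50,98]).round(1))
rep("tab",Z>80);rep("foll",(Z>64)&(Z<75)&(X<60));rep("tabtop",Z>91)
rep("nose",(X<-110)&(Z>40));rep("beam",(abs(Z-32)<2.5)&(X<-30)&(X>-100));rep("bars",(abs(Z-58)<3)&(X>20)&(X<100))
E
```

```text
table z -5.3589150605104496e-05
edge slope deg -1.5085764358324638 y at .488 0.15270530573742544
136 [[0.3398, 0.1528], [0.5068, 0.1522]]
139 [[0.3394, 0.1494], [0.6083, 0.1496]]
142 [[0.3391, 0.1459], [0.6381, 0.1465]]
145 [[0.3399, 0.1425], [0.6373, 0.143]]
148 [[0.3395, 0.139], [0.6376, 0.1395]]
screws [[0.3502 0.143 ]
 [0.6298 0.1361]] [0.48998463 0.13955274]
n0 [0.48694694 0.11271917]
tab 706 x [ -1.2 115.  122.9] y [-58.2  -3.2  15.7] z [ 93.3 337.2]
foll 256 x [-16.9  -8.3  -0.2] y [-6.6 -0.2  6.2] z [68.3 69.7]
tabtop 494 x [ -1.2 117.  123.2] y [-58.2  -4.   15.7] z [ 93.8 337.2]
nose 491 x [-142.8 -135.2 -125.5] y [-19.    0.1  19.6] z [46.2 52. ]
beam 1046 x [-98.3 -64.3 -31.4] y [-9.2 -0.5  8.5] z [32.  33.4]
bars 837 x [21.9 59.4 98.3] y [-12.6   7.3  12.3] z [57.8 59.3]
```

Emit:
arm_command:
  motion:
    - [87,-200,-32,0,30]
    - [87,-200,-32,0,30]
    - [87,-200,-32,0,30]
    - [87,-200,-32,0,30]
    - [87,-200,-32,0,30]

```text
time: 1.98
position: [0.4585, -0.096, 0.1605]
tool_rot: [-2.717, -1.577, -0.001]
ft_force: [0.5, -0.1, 0.9]
grip_width: 1.0
grip_force: 0.0
```

```bash
python3 -c "
from h import *
go(.412,-.381,.16,-55.6)"
```

```text
t 1.98 pos [ 0.4585 -0.096   0.1605] psi -29.73 tilt [0.0005 0.0008] F [ 0.5 -0.1  0.9] -> shift [-2.706e+02  1.010e+02  2.000e-01] spin 25.9
```

Emit:
arm_command:
  motion:
    - [87,-194,72,0,25.9]
    - [87,-194,72,0,25.9]
    - [87,-194,72,0,25.9]
    - [87,-194,72,0,25.9]
    - [87,-194,72,0,25.9]

```text
time: 2.4
position: [0.4266, -0.2995, 0.1606]
tool_rot: [-2.999, -0.933, -0.003]
ft_force: [0.7, 0.4, -0.0]
grip_width: 1.0
grip_force: 0.0
```

Emit:
arm_command:
  motion:
    - [87,-56,60,0,0]
    - [87,-56,60,0,0]
    - [87,-56,60,0,0]
    - [87,-56,60,0,0]

```text
time: 2.73
position: [0.4133, -0.3819, 0.1597]
tool_rot: [-3.001, -0.928, 0.003]
ft_force: [0.4, 0.2, -1.4]
grip_width: 0.997
grip_force: 0.0
```

```bash
python3 - <<'E'
from h import *
p=camera_params("wrist"); im,d=get_image("wrist"); C=cloud(None,d,p)
cv2.imwrite("pics/ws.png",cv2.resize(im[:,:,::-1],(800,600)))
m=((abs(C[...,2]-.020)<.004)&(np.hypot(C[...,0]-.453,C[...,1]+.353)<.09)).astype(np.uint8)
m=cv2.morphologyEx(m,cv2.MORPH_OPEN,np.ones((3,3)))
for c in cv2.findContours(m,0,1)[0]:
    if cv2.contourArea(c)<150: continue
    r=cv2.minAreaRect((pts(p,c.reshape(-1,2),.02)[:,:2]*1000).astype(np.float32));print(r,c.reshape(-1,2).mean(0))
go(.453,-.353,.016,-55.6)
E
```

```text
((383.3895263671875, -326.31890869140625), (37.78257369995117, 47.506710052490234), 20.47957420349121) [204.05333333 173.09333333]
((453.6114501953125, -353.4501037597656), (127.65515899658203, 25.954498291015625), 34.29176712036133) [254.91608392 133.58391608]
t 2.78 pos [ 0.4145 -0.3798  0.1596] psi -55.43 tilt [-0.0012  0.0012] F [ 0.1  0.4 -0.8] -> shift [ 46.9   0.  143.6] spin 0.2
```

View pics/ws.png

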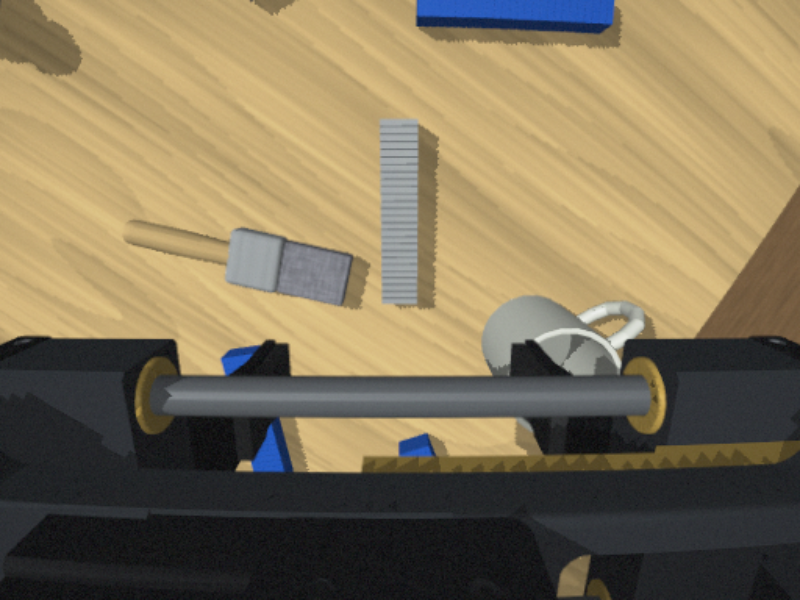

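The ribbed strip is upright at (400,212), with clear room for fingers: the brush tip is at (345,280) and the mug rim at (545,335). Descending onto its centre.

Emit:
arm_command:
  motion:
    - [87,47,0,60,0.3]
    - [87,47,0,100,0.3]
    - [87,47,0,125,0.3]
    - [87,47,0,143,0.3]
    - [87,47,0,143,0.3]
  newtons: 40

```text
time: 3.2
position: [0.4512, -0.3464, 0.0112]
tool_rot: [-2.989, -0.932, 0.01]
ft_force: [-1.8, 1.8, -0.3]
grip_width: 0.996
grip_force: 0.0
```

```bash
python3 -c "
from h import *
go(.4536,-.3535,.016,-55.7)"
```

```text
t 3.20 pos [ 0.4512 -0.3464  0.0112] psi -55.37 tilt [-0.0089  0.008 ] F [-1.8  1.8 -0.3] -> shift [-2.1  7.1 -4.9] spin 0.3
```

Emit:
arm_command:
  motion:
    - [87,0,0,-1,0]
    - [87,0,0,-1,0]
    - [87,0,0,-1,0]

```text
time: 3.45
position: [0.4547, -0.3551, 0.0212]
tool_rot: [2.999, 0.925, 0.006]
ft_force: [0.2, -0.1, 0.0]
grip_width: 1.004
grip_force: 0.0
```

```bash
python3 -c "
from h import *
go(.4536,-.3535,.016,-55.7)"
```

```text
t 3.45 pos [ 0.4547 -0.3551  0.0212] psi -55.73 tilt [ 0.0045 -0.0016] F [ 0.2 -0.1  0. ] -> shift [-0.  -1.9  5.2] spin -0.0
```

Emit:
arm_command:
  motion:
    - [87,0,0,0,0]
    - [87,0,0,0,0]
    - [87,0,0,0,0]
    - [87,0,0,0,0]
    - [87,0,0,0,0]

```text
time: 3.87
position: [0.4528, -0.3544, 0.0186]
tool_rot: [3.002, 0.925, 0.001]
ft_force: [0.3, 0.9, -0.0]
grip_width: 0.998
grip_force: 0.0
```

```bash
python3 -c "
from h import *
go(.4536,-.3535,.016,-55.7)"
```

```text
t 3.87 pos [ 0.4528 -0.3544  0.0186] psi -55.77 tilt [0.0005 0.    ] F [ 0.3  0.9 -0. ] -> shift [ 1.2 -0.3  2.6] spin -0.1
```

Emit:
arm_command:
  motion:
    - [87,1,0,2.5,0]
    - [0,1,0,2.5,0]
    - [0,1,0,2.5,0]
    - [0,1,0,2.5,0]
    - [0,1,0,2.5,0]
  newtons: 40

```text
time: 4.28
position: [0.4535, -0.3538, 0.0158]
tool_rot: [-3.002, -0.925, 0.0]
ft_force: [0.1, -0.2, -0.6]
grip_width: 0.78
grip_force: 0.0
```

Emit:
arm_command:
  motion:
    - [0,0,0,0,0]
    - [0,0,0,0,0]
    - [0,0,0,0,0]

```text
time: 4.53
position: [0.4536, -0.3538, 0.0158]
tool_rot: [3.002, 0.925, 0.0]
ft_force: [-1.3, -0.3, 0.7]
grip_width: 0.556
grip_force: 0.0
```

```bash
python3 -c "
from h import *
go(.5526,.1109,.12,-91.5)"
```

```text
t 4.53 pos [ 0.4536 -0.3538  0.0158] psi -55.76 tilt [0. 0.] F [-1.3 -0.3  0.7] -> shift [ 343.3 -328.4 -104.2] spin 35.7
```

Emit:
arm_command:
  motion:
    - [0,0,0,0,0]
    - [0,0,0,0,0]
    - [0,0,0,0,0]
    - [0,0,0,0,0]
    - [0,0,0,0,0]

```text
time: 4.95
position: [0.4536, -0.3537, 0.0159]
tool_rot: [-3.002, -0.925, -0.0]
ft_force: [-0.2, 0.5, -0.4]
grip_width: 0.169
grip_force: 0.0
```

Emit:
arm_command:
  motion:
    - [0,0,0,0,0]
    - [0,0,0,-3,0]
    - [0,0,0,-15,0]
    - [0,0,0,-30,0]
    - [0,0,0,-45,0]

```text
time: 5.37
position: [0.4534, -0.3539, 0.062]
tool_rot: [-3.003, -0.924, 0.0]
ft_force: [1.1, -0.9, 0.1]
grip_width: 0.003
grip_force: 0.0
```

```bash
python3 -c "
from h import *
go(.575,.1103,.12,-91.5);print(get_state()['grip_force'])"
```

```text
t 5.37 pos [ 0.4534 -0.3539  0.062 ] psi -55.78 tilt [-0.0002 -0.0001] F [ 1.1 -0.9  0.1] -> shift [ 361.6 -315.5  -58. ] spin 35.7
0.0
```

The fingers shut fully with nothing between them, so I'm looking again.

Emit:
arm_command:
  motion:
    - [87,0,0,-25,0]
    - [87,0,0,-50,0]
    - [87,-20,0,-75,0]
    - [87,-50,0,-98,0]
    - [87,-50,0,-98,0]

```text
time: 5.78
position: [0.4086, -0.3888, 0.1648]
tool_rot: [2.999, 0.911, 0.005]
ft_force: [-0.6, -2.1, -0.1]
grip_width: 0.297
grip_force: 0.0
```

Emit:
arm_command:
  motion:
    - [87,0,0,0,0]
    - [87,0,0,0,0]
    - [87,0,0,0,0]
    - [87,0,0,0,0]
    - [87,0,0,0,0]

```text
time: 6.2
position: [0.4125, -0.381, 0.1581]
tool_rot: [-3.001, -0.927, 0.002]
ft_force: [0.5, -0.6, -0.2]
grip_width: 0.675
grip_force: 0.0
```

```bash
python3 - <<'E'
from h import *
p=camera_params("wrist"); im,d=get_image("wrist"); C=cloud(None,d,p)
cv2.imwrite("pics/ws2.png",cv2.resize(im[:,:,::-1],(800,600)))
m=((abs(C[...,2]-.020)<.004)&(np.hypot(C[...,0]-.453,C[...,1]+.353)<.09)).astype(np.uint8)
m=cv2.morphologyEx(m,cv2.MORPH_OPEN,np.ones((3,3)))
for c in cv2.findContours(m,0,1)[0]:
    if cv2.contourArea(c)<150: continue
    r=cv2.minAreaRect((pts(p,c.reshape(-1,2),.02)[:,:2]*1000).astype(np.float32));print(r,c.reshape(-1,2).mean(0))
go(.4536,-.3535,.016,-55.7)
E
```

```text
((382.533935546875, -323.3432922363281), (37.65597915649414, 54.008018493652344), 20.879501342773438) [201.20930233 172.6627907 ]
((453.2377014160156, -353.689453125), (128.25802612304688, 25.975561141967773), 34.16713333129883) [256.03484321 133.91289199]
t 6.25 pos [ 0.4124 -0.3812  0.1582] psi -55.70 tilt [-0.0013  0.0005] F [ 0.5  0.4 -0.3] -> shift [ 49.7   0.5 142.1] spin -0.0
```

View pics/ws2.png

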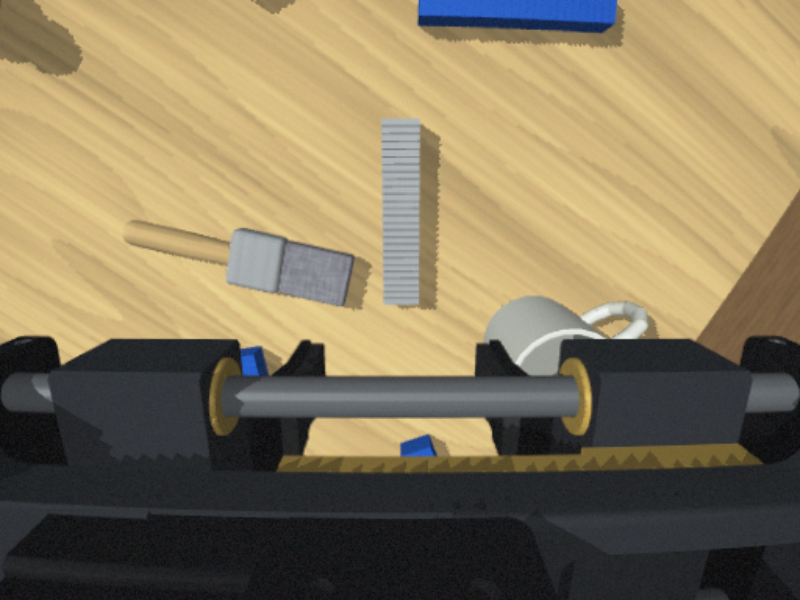

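The strip is still at (401,212), unmoved. I suspect the fingertips stand higher than stated, so I'll measure the fingers in the tool frame from the wrist depth.

```bash
python3 - <<'E'
from h import *
s=get_state();R=Ro.from_rotvec(s["tool_rot"]).as_matrix()
p=camera_params("wrist"); im,d=get_image("wrist"); C=cloud(None,d,p)
Q=((C-s["position"])@R)*1000
m=(d>.02)&(Q[...,2]<60)&(Q[...,2]>-150)
for v in range(214,300,6):
    c=np.where(m[v,150:360])[0]+150
    c=[u for u in c if abs(u-256)<115]
    if c: 
        q=Q[v,c]; i=np.argmax(q[:,2]); print(v,"maxz",q[i].round(0),"med",np.median(q,0).round(0),len(c))
f=Q[m&(abs(Q[...,1])<60)&(abs(Q[...,0])<14)]
print(len(f)); h,e=np.histogram(f[:,2],bins=np.arange(-90,61,10));print(dict(zip(e.tolist(),h.tolist())))
print(s["grip_width"])
E
```

```text
220 maxz [  9. -36. -15.] med [ 10.   0. -18.] 34
226 maxz [  6.  32. -17.] med [ 10.  32. -27.] 41
232 maxz [  1. -32. -15.] med [ 10.  31. -35.] 53
238 maxz [ -2.  32. -17.] med [ 10.  31. -43.] 67
244 maxz [ 32.  29. -99.] med [  32.   -0. -100.] 210
250 maxz [  31.   -7. -100.] med [  31.   -0. -102.] 208
256 maxz [  29.   19. -101.] med [  30.   -0. -103.] 210
262 maxz [  27.  -17. -101.] med [  28.   -0. -103.] 210
268 maxz [-10. -32. -40.] med [  5. -31. -65.] 93
274 maxz [-10. -32. -45.] med [  3. -31. -68.] 87
280 maxz [-10.  32. -52.] med [  1. -31. -69.] 84
286 maxz [ -9. -32. -57.] med [  0. -31. -72.] 80
292 maxz [ -9. -35. -64.] med [  23.   -0. -111.] 209
298 maxz [-10. -36. -66.] med [  24.    1. -114.] 201
5796
{-90: 532, -80: 506, -70: 871, -60: 167, -50: 320, -40: 337, -30: 321, -20: 164, -10: 0, 0: 0, 10: 0, 20: 0, 30: 0, 40: 0, 50: 0}
0.7244334229051272
```

Depth puts the fingertips about 16 mm behind the reported TCP, not 14 mm ahead, so the tips were at z≈32 mm, above the strip. I'll go 30 mm lower, in stages with a force check.

Emit:
arm_command:
  motion:
    - [87,15,0,35,0]
    - [87,35,0,75,0]
    - [87,50,0,112,0]
    - [87,50,0,138,0]
    - [87,50,0,148,0]

```text
time: 6.72
position: [0.4519, -0.3504, 0.0061]
tool_rot: [-2.996, -0.927, 0.009]
ft_force: [-0.5, 0.3, 1.3]
grip_width: 0.995
grip_force: 0.0
```

Emit:
arm_command:
  motion:
    - [87,0,0,5,0]
    - [87,0,0,8,0]
    - [87,0,0,8,0]
    - [87,0,0,8,0]
    - [87,0,0,8,0]

```text
time: 7.13
position: [0.4544, -0.3548, 0.0046]
tool_rot: [3.001, 0.923, 0.004]
ft_force: [0.8, 0.0, 0.2]
grip_width: 0.997
grip_force: 0.0
```

```bash
python3 -c "
from h import *
go(.4533,-.3536,-.013,-55.8)"
```

```text
t 7.13 pos [ 0.4544 -0.3548  0.0046] psi -55.80 tilt [ 0.0028 -0.0012] F [0.8 0.  0.2] -> shift [-0.3 -1.7 17.5] spin 0.0
```

Emit:
arm_command:
  motion:
    - [87,0,0,3,0]
    - [87,0,0,7,0]
    - [87,0,0,11,0]
    - [87,0,0,13,0]
    - [87,0,0,13,0]

```text
time: 7.55
position: [0.4531, -0.3533, -0.0109]
tool_rot: [-3.001, -0.925, 0.001]
ft_force: [-0.4, 0.3, -0.3]
grip_width: 1.002
grip_force: 0.0
```

Emit:
arm_command:
  motion:
    - [40,0,0,0,0]
    - [40,0,0,0,0]
    - [40,0,0,0,0]
    - [40,0,0,0,0]
    - [0,0,0,0,0]

```text
time: 7.97
position: [0.4537, -0.3538, -0.01]
tool_rot: [3.002, 0.925, 0.0]
ft_force: [0.9, 0.5, -0.3]
grip_width: 0.709
grip_force: 0.0
```

Emit:
arm_command:
  motion:
    - [0,0,0,0,0]
    - [0,0,0,0,0]
    - [0,0,0,0,0]
    - [0,0,0,0,0]
    - [0,0,0,0,0]

```text
time: 8.38
position: [0.4536, -0.3537, -0.0102]
tool_rot: [-3.002, -0.925, -0.0]
ft_force: [-1.7, 0.2, -0.3]
grip_width: 0.322
grip_force: 0.0
```

```bash
python3 -c "
from h import *
go(.575,.1103,.08,-91.5);print(get_state()['grip_force'])"
```

```text
t 8.38 pos [ 0.4536 -0.3537 -0.0102] psi -55.76 tilt [0.     0.0001] F [-1.7  0.2 -0.3] -> shift [ 361.5 -315.2  -90.1] spin 35.7
0.0
```

Emit:
arm_command:
  motion:
    - [0,0,0,0,0]
    - [0,0,0,0,0]
    - [0,0,0,0,0]
    - [0,0,0,0,0]

```text
time: 8.72
position: [0.4536, -0.3537, -0.0101]
tool_rot: [3.002, 0.925, 0.0]
ft_force: [0.3, -0.4, -0.6]
grip_width: 0.291
grip_force: 40.0
```

Emit:
arm_command:
  motion:
    - [0,0,0,-12,0]
    - [0,0,0,-40,0]
    - [0,10,-8,-70,0]
    - [0,34,-29,-88,4]
    - [0,64,-55,-92,10]

```text
time: 9.13
position: [0.4761, -0.2774, 0.0862]
tool_rot: [3.069, 0.648, 0.008]
ft_force: [1.1, -0.7, -1.1]
grip_width: 0.293
grip_force: 40.0
```

```bash
python3 -c "
from h import *
go(.577,.1103,.08,-91.5);print(get_state()['grip_force'])"
```

```text
t 9.13 pos [ 0.4761 -0.2774  0.0862] psi -66.14 tilt [ 0.0061 -0.0036] F [ 1.1 -0.7 -1.1] -> shift [ 249.1 -313.8    5.4] spin 25.4
39.98548150062561
```

Emit:
arm_command:
  motion:
    - [0,24,-30,2,5]
    - [0,48,-60,4,10]
    - [0,73,-92,5,15]
    - [0,98,-123,5,20]
    - [0,123,-154,5,25]

```text
time: 9.55
position: [0.5235, -0.0805, 0.0775]
tool_rot: [-3.14, 0.023, -0.001]
ft_force: [0.5, -0.3, -0.9]
grip_width: 0.295
grip_force: 40.0
```

```bash
python3 -c "
from h import *
go(.577,.1103,.08,-91.5);print(get_state()['grip_force'])"
```

```text
t 9.55 pos [ 0.5235 -0.0805  0.0775] psi -90.82 tilt [0.0007 0.001 ] F [ 0.5 -0.3 -0.9] -> shift [  50.7 -191.6   -2.3] spin 0.7
39.98799920082092
```

Emit:
arm_command:
  motion:
    - [0,12,-40,0,0.4]
    - [0,24,-80,0,0.4]
    - [0,34,-120,0,0.4]
    - [0,43,-152,0,0.4]
    - [0,48,-172,0,0.4]

```text
time: 9.97
position: [0.5737, 0.0947, 0.0773]
tool_rot: [-3.14, 0.018, -0.001]
ft_force: [-0.6, -0.0, -1.9]
grip_width: 0.29
grip_force: 40.0
```

Emit:
arm_command:
  motion:
    - [0,1,-7,0,0]
    - [0,1,-7,0,0]
    - [0,1,-7,0,0]
    - [0,1,-7,0,0]
    - [0,1,-7,0,0]

```text
time: 10.38
position: [0.5741, 0.0935, 0.077]
tool_rot: [3.141, -0.032, 0.0]
ft_force: [-0.2, 0.3, -1.5]
grip_width: 0.295
grip_force: 40.0
```

```bash
python3 - <<'E'
from h import *
go(.577,.1103,.0445,-91.5)
s=get_state();R=Ro.from_rotvec(s["tool_rot"]).as_matrix()
p=camera_params("wrist"); im,d=get_image("wrist"); C=cloud(None,d,p)
cv2.imwrite("pics/hold.png",cv2.resize(im[:,:,::-1],(800,600)))
Q=((C-s["position"])@R)*1000
np.savez("hold.npz",im=im,d=d,Q=Q)
m=(d>.02)&(abs(Q[...,1])<18)&(Q[...,0]>11)&(Q[...,0]<75)&(Q[...,2]>-45)&(Q[...,2]<5)
q=Q[m];print(len(q),np.percentile(q,[1,50,99],axis=0).round(1))
for a in range(12,70,8):
    k=q[(q[:,0]>a)&(q[:,0]<a+8)]
    if len(k):print(a,np.median(k[:,2]).round(1),np.percentile(k[:,1],[2,98]).round(1))
E
```

```text
t 10.38 pos [0.5741 0.0935 0.077 ] psi -91.16 tilt [ 0.0001 -0.0002] F [-0.2  0.3 -1.5] -> shift [  2.6 -16.9  32.5] spin 0.3
4838 [[ 11.4 -12.9 -31.5]
 [ 39.3  -0.1 -30. ]
 [ 63.9  12.8 -23.4]]
12 -29.9 [-12.7  12.5]
20 -30.0 [-12.4  12.7]
28 -29.9 [-12.4  12.7]
36 -30.0 [-12.4  12.1]
44 -30.0 [-12.3  12.5]
52 -30.0 [-12.5  12.4]
60 -30.1 [-12.5  12.2]
```

View pics/hold.png

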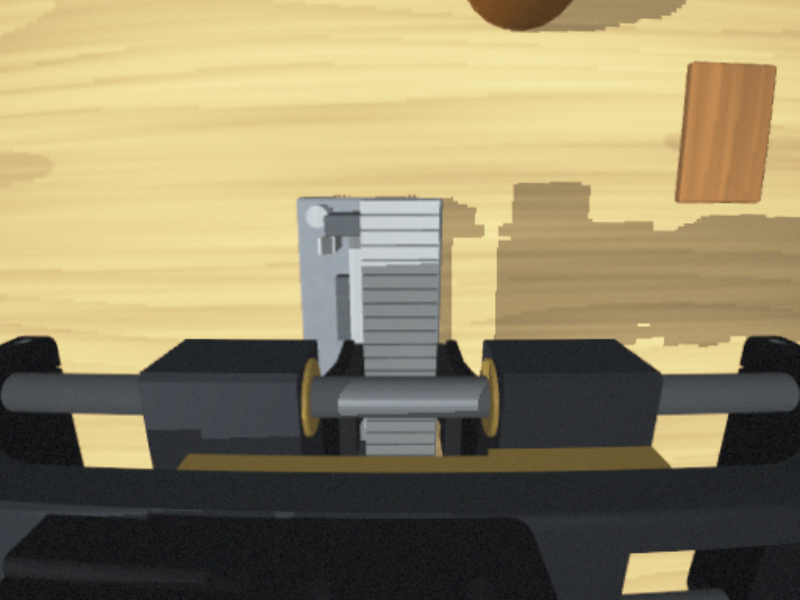

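Strip is held level and straight between the pads at (400,330). Moving over the channel axis and down to the push height.

Emit:
arm_command:
  motion:
    - [0,1,-6,0,0.3]
    - [0,2,-13,3,0.3]
    - [0,2.5,-17,10,0.3]
    - [0,2.5,-17,18,0.3]
    - [0,2.5,-17,22,0.3]

```text
time: 10.85
position: [0.576, 0.1136, 0.053]
tool_rot: [3.141, -0.032, -0.003]
ft_force: [0.0, -0.1, -0.6]
grip_width: 0.297
grip_force: 40.0
```

Emit:
arm_command:
  motion:
    - [0,0,0,0,0]
    - [0,0,0,0,0]
    - [0,0,0,0,0]
    - [0,0,0,0,0]
    - [0,0,0,0,0]

```text
time: 11.27
position: [0.5773, 0.1129, 0.0551]
tool_rot: [-3.141, 0.035, -0.001]
ft_force: [0.4, 0.1, -0.8]
grip_width: 0.291
grip_force: 40.0
```

```bash
python3 - <<'E'
from h import *
go(.577,.1103,.0445,-91.5)
s=get_state();R=Ro.from_rotvec(s["tool_rot"]).as_matrix()
p=camera_params("wrist"); im,d=get_image("wrist"); C=cloud(None,d,p)
Q=((C-s["position"])@R)*1000
hsv=cv2.cvtColor(im,cv2.COLOR_RGB2HSV)
# left foot edge line on z=.01, strip edges at its top height
g=hsv[...,1]<60; L=[];S=[]
ztop=s["position"][2]+.030
for v in range(134,205,3):
    c=np.where(g[v,150:330])[0]+150
    L.append([c[0]-.5,v])
    k=np.where((abs(C[v,:,2]-ztop)<.003)&(abs(Q[v,:,1])<18))[0]
    if len(k)>20:S.append([(k[0]+k[-1])/2,v])
W=pts(p,L,.01);W=W[W[:,0]<.632];q=np.polyfit(W[:,0],W[:,1],1);r=W[:,1]-np.polyval(q,W[:,0]);k=abs(r)<.0015;q=np.polyfit(W[k,0],W[k,1],1)
print("foot edge deg %.2f"%np.degrees(np.arctan(q[0])),"centreline y at .577: %.4f"%(np.polyval(q,.577)-.04),k.sum(),len(W))
V=pts(p,S,ztop);q=np.polyfit(V[:,0],V[:,1],1);print("strip deg %.2f"%np.degrees(np.arctan(q[0])),"y at .577 %.4f"%np.polyval(q,.577))
E
```

```text
t 11.27 pos [0.5773 0.1129 0.0551] psi -91.27 tilt [0.0007 0.0003] F [ 0.4  0.1 -0.8] -> shift [-0.3  2.6 10.6] spin 0.2
foot edge deg -1.44 centreline y at .577: 0.1100 22 22
strip deg -1.15 y at .577 0.1127
```

Emit:
arm_command:
  motion:
    - [0,0,1.5,2,0.2]
    - [0,0,2.6,5,0.2]
    - [0,0,2.6,8,0.2]
    - [0,0,2.6,10,0.2]
    - [0,0,2.6,10.5,0.2]

```text
time: 11.73
position: [0.5765, 0.1103, 0.0436]
tool_rot: [3.141, -0.04, -0.001]
ft_force: [0.3, 0.5, -1.2]
grip_width: 0.297
grip_force: 40.0
```

Emit:
arm_command:
  motion:
    - [0,0,0,0,0]
    - [0,0,0,0,0]
    - [0,0,0,0,0]
    - [0,0,0,0,0]
    - [0,0,0,0,0]

```text
time: 12.15
position: [0.5771, 0.1104, 0.0444]
tool_rot: [-3.141, 0.04, -0.0]
ft_force: [0.4, -0.8, -1.7]
grip_width: 0.294
grip_force: 40.0
```

```bash
python3 -c "
from h import *
go(.5526,.1109,.0445,-91.5)"
```

```text
t 12.15 pos [0.5771 0.1104 0.0444] psi -91.45 tilt [0.0003 0.0002] F [ 0.4 -0.8 -1.7] -> shift [-24.5   0.2  -0.1] spin 0.0
```

Emit:
arm_command:
  motion:
    - [0,-3,0,0,0]
    - [0,-7,0,0,0]
    - [0,-11,0,0,0]
    - [0,-14,0,0,0]
    - [0,-16,0,0,0]

```text
time: 12.57
position: [0.5615, 0.1107, 0.0446]
tool_rot: [-3.141, 0.04, -0.003]
ft_force: [2.7, -0.3, -2.3]
grip_width: 0.295
grip_force: 40.0
```

Emit:
arm_command:
  motion:
    - [0,-1,0,0,0]
    - [0,-2,0,0,0]
    - [0,-3,0,0,0]
    - [0,-3,0,0,0]
    - [0,-3,0,0,0]

```text
time: 12.98
position: [0.5583, 0.1108, 0.0444]
tool_rot: [3.141, -0.04, 0.001]
ft_force: [4.9, -0.4, -1.7]
grip_width: 0.294
grip_force: 40.0
```

Emit:
arm_command:
  motion:
    - [0,-0.5,0,0,0]
    - [0,-1,0,0,0]
    - [0,-1.5,0,0,0]
    - [0,-1.5,0,0,0]
    - [0,-1.5,0,0,0]

```text
time: 13.4
position: [0.5565, 0.1109, 0.0443]
tool_rot: [-3.141, 0.04, -0.0]
ft_force: [4.1, 0.2, -0.1]
grip_width: 0.297
grip_force: 40.0
```

Follower is in contact (+x force about 3–4 N). I'll creep on to feel the stop.

Emit:
arm_command:
  motion:
    - [0,-0.5,0,0,0]
    - [0,-1,0,0,0]
    - [0,-1.5,0,0,0]
    - [0,-2,0,0,0]
    - [0,-2,0,0,0]

```text
time: 13.82
position: [0.5544, 0.111, 0.0443]
tool_rot: [-3.141, 0.04, -0.0]
ft_force: [3.3, -0.5, -0.3]
grip_width: 0.296
grip_force: 40.0
```

Emit:
arm_command:
  motion:
    - [0,-0.4,0,0,0]
    - [0,-0.8,0,0,0]
    - [0,-1,0,0,0]
    - [0,-1,0,0,0]

```text
time: 14.15
position: [0.5535, 0.111, 0.0443]
tool_rot: [-3.141, 0.04, -0.0]
ft_force: [3.0, -1.5, -0.7]
grip_width: 0.291
grip_force: 40.0
```

Emit:
arm_command:
  motion:
    - [0,-0.5,0,0,0]
    - [0,-1,0,0,0]
    - [0,-1,0,0,0]

```text
time: 14.4
position: [0.5531, 0.111, 0.0445]
tool_rot: [-3.141, 0.04, -0.002]
ft_force: [5.9, -1.5, -1.6]
grip_width: 0.294
grip_force: 40.0
```

Emit:
arm_command:
  motion:
    - [0,-0.5,0,0,0]
    - [0,-0.5,0,0,0]

```text
time: 14.57
position: [0.5531, 0.111, 0.0446]
tool_rot: [-3.141, 0.04, -0.004]
ft_force: [5.9, -0.9, -2.4]
grip_width: 0.295
grip_force: 40.0
```

Emit:
arm_command:
  motion:
    - [0,0,0,0,0]
    - [0,0,0,0,0]

```text
time: 14.73
position: [0.5531, 0.1109, 0.0446]
tool_rot: [-3.141, 0.04, -0.004]
ft_force: [6.1, -1.3, -1.7]
grip_width: 0.297
grip_force: 40.0
```

Hard stop felt at x=0.5531 (about 6 N and no further travel). Backing off 1 mm, then lowering in steps.

Emit:
arm_command:
  motion:
    - [0,1,0,0,0]
    - [0,2,0,0,0]
    - [0,2,0,0,0]
    - [0,2,0,0,0]

```text
time: 15.07
position: [0.554, 0.1109, 0.0442]
tool_rot: [3.141, -0.04, -0.0]
ft_force: [3.5, -1.1, -1.2]
grip_width: 0.298
grip_force: 40.0
```

```bash
python3 -c "
from h import *
go(.5541,.1109,.0219,-91.5)"
```

```text
t 15.07 pos [0.554  0.1109 0.0442] psi -91.46 tilt [-0.0001 -0.    ] F [ 3.5 -1.1 -1.2] -> shift [ 0.1  0.  22.3] spin 0.0
```

Emit:
arm_command:
  motion:
    - [0,0,0,1,0]
    - [0,0,0,2,0]
    - [0,0,0,3,0]
    - [0,0,0,4,0]
    - [0,0,0,5,0]

```text
time: 15.48
position: [0.5541, 0.1113, 0.0393]
tool_rot: [-3.141, 0.04, -0.0]
ft_force: [3.8, -0.9, 0.9]
grip_width: 0.293
grip_force: 40.0
```

Emit:
arm_command:
  motion:
    - [0,0,0,1,0]
    - [0,0,0,2,0]
    - [0,0,0,3,0]
    - [0,0,0,3,0]
    - [0,0,0,3,0]

```text
time: 15.9
position: [0.5539, 0.111, 0.0361]
tool_rot: [-3.141, 0.04, 0.0]
ft_force: [4.6, 0.0, -0.2]
grip_width: 0.295
grip_force: 40.0
```

Emit:
arm_command:
  motion:
    - [0,0,0,1,0]
    - [0,0,0,2,0]
    - [0,0,0,3,0]
    - [0,0,0,4,0]
    - [0,0,0,4,0]

```text
time: 16.32
position: [0.5539, 0.1109, 0.032]
tool_rot: [3.141, -0.04, -0.0]
ft_force: [2.5, -0.2, 1.0]
grip_width: 0.294
grip_force: 40.0
```

Emit:
arm_command:
  motion:
    - [0,0,0,1,0]
    - [0,0,0,2,0]
    - [0,0,0,3,0]
    - [0,0,0,4,0]
    - [0,0,0,4,0]

```text
time: 16.73
position: [0.5538, 0.1109, 0.028]
tool_rot: [3.141, -0.04, -0.0]
ft_force: [3.2, -0.1, 1.0]
grip_width: 0.289
grip_force: 40.0
```

Going smoothly: the underside is at about 38 mm. Now the last 6 mm to the floor.

Emit:
arm_command:
  motion:
    - [0,0,0,1,0]
    - [0,0,0,2,0]
    - [0,0,0,3,0]
    - [0,0,0,4,0]
    - [0,0,0,4,0]

```text
time: 17.15
position: [0.5538, 0.111, 0.024]
tool_rot: [3.141, -0.04, -0.0]
ft_force: [4.7, -0.8, 1.3]
grip_width: 0.296
grip_force: 40.0
```

Emit:
arm_command:
  motion:
    - [0,0,0,0.7,0]
    - [0,0,0,1.4,0]
    - [0,0,0,2,0]
    - [0,0,0,2,0]

```text
time: 17.48
position: [0.5539, 0.1109, 0.0221]
tool_rot: [3.141, -0.04, -0.0]
ft_force: [4.4, -0.0, 0.8]
grip_width: 0.296
grip_force: 40.0
```

Emit:
arm_command:
  motion:
    - [0,0,0,0.5,0]
    - [0,0,0,1,0]
    - [0,0,0,1,0]

```text
time: 17.73
position: [0.554, 0.111, 0.0218]
tool_rot: [-3.141, 0.04, 0.001]
ft_force: [1.4, -0.3, 5.7]
grip_width: 0.294
grip_force: 40.0
```

On the floor (z stopped at 0.0218, 5.7 N). Letting go and rising.

Emit:
arm_command:
  motion:
    - [60,0,0,-0.5,0]
    - [60,0,0,-0.5,0]
    - [60,0,0,-0.5,0]
    - [60,0,0,-0.5,0]
    - [60,0,0,-0.5,0]

```text
time: 18.15
position: [0.5531, 0.1109, 0.0213]
tool_rot: [3.141, -0.04, -0.002]
ft_force: [-0.0, 1.3, 0.0]
grip_width: 0.585
grip_force: 0.0
```

Emit:
arm_command:
  motion:
    - [87,0,0,-10,0]
    - [87,0,0,-35,0]
    - [87,0,0,-65,0]
    - [87,-10,0,-95,0]
    - [87,-30,0,-110,0]

```text
time: 18.57
position: [0.5272, 0.111, 0.1358]
tool_rot: [-3.141, 0.043, -0.01]
ft_force: [-0.4, 0.3, 1.3]
grip_width: 0.948
grip_force: 0.0
```

```bash
python3 -c "
from h import *
go(.43,.115,.13,0)"
```

```text
t 18.57 pos [0.5272 0.111  0.1358] psi -91.57 tilt [ 0.0062 -0.    ] F [-0.4  0.3  1.3] -> shift [-97.3  -1.3   5.2] spin -91.6
```

Emit:
arm_command:
  motion:
    - [87,-12,0,-5,-35]
    - [87,-25,0,-15,-35]
    - [87,-37,0,-24,-35]
    - [87,-37,0,-24,-35]
    - [87,-37,0,-24,-35]

```text
time: 18.98
position: [0.4868, 0.113, 0.1571]
tool_rot: [-3.003, -0.916, -0.003]
ft_force: [0.8, 0.3, 0.8]
grip_width: 0.996
grip_force: 0.0
```

Emit:
arm_command:
  motion:
    - [87,0,0,0,-35]
    - [87,0,0,0,-35]
    - [87,0,0,0,-35]
    - [87,0,0,0,-35]
    - [87,0,0,0,-35]

```text
time: 19.4
position: [0.487, 0.1123, 0.1563]
tool_rot: [-2.591, -1.776, -0.001]
ft_force: [0.6, 0.4, -0.3]
grip_width: 0.996
grip_force: 0.0
```

Emit:
arm_command:
  motion:
    - [87,0,0,0,-21]
    - [87,0,0,0,-21]
    - [87,0,0,0,-21]
    - [87,0,0,0,-21]
    - [87,0,0,0,-21]

```text
time: 19.82
position: [0.4871, 0.1124, 0.1562]
tool_rot: [-2.234, -2.208, -0.001]
ft_force: [-0.2, -0.3, 0.3]
grip_width: 1.001
grip_force: 0.0
```

```bash
python3 - <<'E'
from h import *
p=camera_params("wrist"); im,d=get_image("wrist"); C=cloud(None,d,p)
cv2.imwrite("pics/in.png",cv2.resize(im[:,:,::-1],(800,600)))
o=np.array([.5428,.1112]);xh=np.array([-.99965,.0263]);yh=np.array([-.0263,-.99965])
X=(C[...,:2]-o)@xh*1000;Y=(C[...,:2]-o)@yh*1000;Z=C[...,2]*1000
def rep(n,m): print(n,m.sum(),"x",np.percentile(X[m],[2,50,98]).round(1),"y",np.percentile(Y[m],[2,50,98]).round(1),"z",np.percentile(Z[m],[2,50,98]).round(1))
b=(abs(Y)<25)&(d>.05)
rep("tabtop",b&(Z>90)&(Z<97)&(X>100));rep("foll",b&(Z>63)&(Z<73)&(X>20)&(X<100))
for a in range(-70,45,15): rep("strip%d"%a,b&(X>a)&(X<a+15)&(abs(Y)<11)&(Z>25)&(Z<62))
rep("bars",b&(abs(Z-58)<2)&(X>20)&(X<160))
go(.43,.115,.08,0)
E
```

```text
tabtop 438 x [169.7 174.  179.5] y [-16.   -0.9  15.5] z [90.5 93.5 94.8]
foll 263 x [52.5 61.2 69.9] y [-6.7 -0.9  6.3] z [63.8 68.3 69.9]
strip-70 287 x [-69.5 -62.5 -55.4] y [-10.3  -0.2  10.3] z [50.7 52.  53.4]
strip-55 299 x [-54.6 -47.5 -40.3] y [-10.8  -0.4  10.5] z [50.5 52.1 53.4]
strip-40 301 x [-39.5 -32.5 -25.4] y [-10.6  -0.2  10.6] z [50.7 52.1 53.5]
strip-25 299 x [-24.6 -17.5 -10.2] y [-10.4   0.1  10.7] z [50.6 52.  53.4]
strip-10 295 x [-9.6 -2.6  4.7] y [-10.1   0.1  10.3] z [50.6 52.  53.3]
strip5 301 x [ 5.4 12.6 19.6] y [-10.8  -0.5  10.3] z [50.6 52.  53.2]
strip20 305 x [20.3 27.5 34.8] y [-10.7  -0.1  10.4] z [50.6 51.9 53.4]
strip35 299 x [35.5 42.3 49.3] y [-10.6  -0.1  10.6] z [50.4 51.9 53.2]
bars 985 x [ 66.1 112.6 158. ] y [-12.6  -7.4  12.3] z [56.3 57.8 59.3]
t 19.87 pos [0.487  0.1125 0.1561] psi -0.66 tilt [0.0002 0.0004] F [-0.3 -0.4 -0.5] -> shift [  1.8 -57.1  76.1] spin -0.7
```

View pics/in.png

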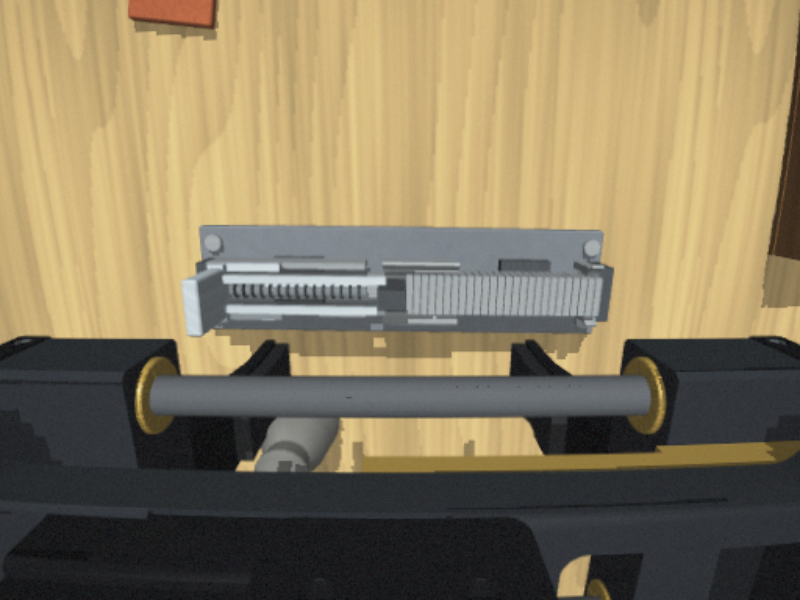

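Strip is in the channel, flat (top at 52 mm along its whole length), with the follower behind it at (393,292) and the tab at (195,305). Now reaching behind the tab.

Emit:
arm_command:
  motion:
    - [87,1,-20,5,0.8]
    - [87,2,-45,15,0.8]
    - [87,2.5,-68,30,0.8]
    - [87,2.5,-84,43,0.8]
    - [87,2.5,-91,54,0.8]

```text
time: 20.28
position: [0.3935, 0.116, 0.1008]
tool_rot: [-2.246, -2.194, 0.001]
ft_force: [0.2, -0.1, -0.2]
grip_width: 1.001
grip_force: 0.0
```

Emit:
arm_command:
  motion:
    - [87,0,0,0,0]
    - [87,0,0,0,0]
    - [87,0,0,0,0]
    - [87,0,0,0,0]
    - [87,0,0,0,0]

```text
time: 20.7
position: [0.3972, 0.1159, 0.1025]
tool_rot: [2.246, 2.195, 0.002]
ft_force: [0.0, -0.2, -0.4]
grip_width: 0.998
grip_force: 0.0
```

```bash
python3 -c "
from h import *
go(.398,.115,.062,-1.5);print(get_state()['joint_positions'].round(2))"
```

```text
t 20.70 pos [0.3972 0.1159 0.1025] psi -1.32 tilt [0.0015 0.0002] F [ 0.  -0.2 -0.4] -> shift [-0.9  0.8 40.5] spin 0.2
[-1.16 -0.18  0.76  2.16  0.14  1.12 -0.49]
```

Emit:
arm_command:
  motion:
    - [87,0,1,6,0]
    - [87,0,2,15,0]
    - [87,0,3,25,0]
    - [87,0,3,34,0]
    - [87,0,3,39,0]

```text
time: 21.12
position: [0.3983, 0.1152, 0.0611]
tool_rot: [2.246, 2.197, -0.004]
ft_force: [0.3, -0.1, -0.3]
grip_width: 1.0
grip_force: 0.0
```

Emit:
arm_command:
  motion:
    - [87,0,0,1,0]
    - [87,0,0,1,0]
    - [87,0,0,1,0]
    - [87,0,0,1,0]

```text
time: 21.45
position: [0.3994, 0.116, 0.0621]
tool_rot: [2.245, 2.197, 0.001]
ft_force: [-0.6, -0.5, 0.6]
grip_width: 0.997
grip_force: 0.0
```

```bash
python3 -c "
from h import *
go(.407,.115,.062,-1.5);print(get_state()['joint_positions'].round(2))"
```

```text
t 21.45 pos [0.3994 0.116  0.0621] psi -1.25 tilt [0.0007 0.0006] F [-0.6 -0.5  0.6] -> shift [-0.9  7.6  0.1] spin 0.3
[-1.16 -0.1   0.8   2.2   0.09  1.02 -0.44]
```

Emit:
arm_command:
  motion:
    - [87,0,3,0,0]
    - [87,0,6,0,0]
    - [87,0,9,0,0]
    - [87,0,12,0,0]
    - [87,0,15,0,0]

```text
time: 21.87
position: [0.4131, 0.1156, 0.0615]
tool_rot: [-2.244, -2.196, 0.003]
ft_force: [-5.1, 0.4, 3.4]
grip_width: 0.999
grip_force: 2.3
```

Emit:
arm_command:
  motion:
    - [87,0,4,0,0]
    - [87,0,8,0,0]
    - [87,0,12,0,0]
    - [87,0,16,0,0]
    - [87,0,20,0,0]

```text
time: 22.28
position: [0.4342, 0.1151, 0.0616]
tool_rot: [-2.245, -2.197, 0.001]
ft_force: [-5.3, 1.2, 2.0]
grip_width: 1.001
grip_force: 2.4
```

Emit:
arm_command:
  motion:
    - [87,0,4,0,0]
    - [87,0,8,0,0]
    - [87,0,12,0,0]
    - [87,0,16,0,0]
    - [87,0,20,0,0]

```text
time: 22.7
position: [0.4543, 0.1145, 0.0616]
tool_rot: [2.245, 2.197, -0.0]
ft_force: [-4.8, 1.7, 2.0]
grip_width: 0.999
grip_force: 2.4
```

Rail slides at about 5 N. Expected home is near TCP x≈0.498.

Emit:
arm_command:
  motion:
    - [87,0,4,0,0]
    - [87,0,8,0,0]
    - [87,0,12,0,0]
    - [87,0,16,0,0]
    - [87,0,20,0,0]

```text
time: 23.12
position: [0.4743, 0.1141, 0.0617]
tool_rot: [2.245, 2.197, -0.0]
ft_force: [-4.5, 1.3, -0.0]
grip_width: 1.002
grip_force: 2.4
```

Emit:
arm_command:
  motion:
    - [87,0,3,0,0]
    - [87,0,6,0,0]
    - [87,0,9,0,0]
    - [87,0,12,0,0]
    - [87,0,14,0,0]

```text
time: 23.53
position: [0.4884, 0.1137, 0.0617]
tool_rot: [2.245, 2.197, -0.0]
ft_force: [-4.4, 0.3, -0.7]
grip_width: 1.0
grip_force: 2.2
```

Emit:
arm_command:
  motion:
    - [87,0,1,0,0]
    - [87,0,2,0,0]
    - [87,0,3,0,0]
    - [87,0,4,0,0]

```text
time: 23.87
position: [0.492, 0.1137, 0.0617]
tool_rot: [2.245, 2.197, -0.0]
ft_force: [-3.8, 0.3, -1.2]
grip_width: 0.998
grip_force: 2.1
```

Emit:
arm_command:
  motion:
    - [87,0,1,0,0]
    - [87,0,2,0,0]
    - [87,0,3,0,0]
    - [87,0,4,0,0]

```text
time: 24.2
position: [0.496, 0.1135, 0.0617]
tool_rot: [2.246, 2.197, -0.0]
ft_force: [-3.7, -0.8, -0.9]
grip_width: 1.002
grip_force: 2.1
```

Emit:
arm_command:
  motion:
    - [87,0,0.7,0,0]
    - [87,0,1.4,0,0]
    - [87,0,2,0,0]

```text
time: 24.45
position: [0.4981, 0.1135, 0.0617]
tool_rot: [2.245, 2.197, -0.0]
ft_force: [-4.3, -0.7, -1.5]
grip_width: 0.995
grip_force: 2.1
```

Emit:
arm_command:
  motion:
    - [87,0,0.5,0,0]
    - [87,0,1,0,0]
    - [87,0,1,0,0]

```text
time: 24.7
position: [0.4991, 0.1135, 0.0617]
tool_rot: [2.245, 2.197, 0.0]
ft_force: [-4.3, -0.1, -2.0]
grip_width: 1.0
grip_force: 1.9
```

Emit:
arm_command:
  motion:
    - [87,0,0.5,0,0]
    - [87,0,1,0,0]
    - [87,0,1,0,0]

```text
time: 24.95
position: [0.4991, 0.1135, 0.0616]
tool_rot: [-2.245, -2.196, 0.003]
ft_force: [-6.1, -1.7, 0.2]
grip_width: 1.002
grip_force: 3.1
```

Emit:
arm_command:
  motion:
    - [87,0,0.5,0,0]
    - [87,0,1,0,0]
    - [87,0,1,0,0]

```text
time: 25.2
position: [0.4991, 0.1135, 0.0615]
tool_rot: [-2.243, -2.195, 0.005]
ft_force: [-8.7, -1.8, 3.4]
grip_width: 1.0
grip_force: 4.2
```

Emit:
arm_command:
  motion:
    - [87,0,0.5,0,0]
    - [87,0,1,0,0]
    - [87,0,1,0,0]

```text
time: 25.45
position: [0.499, 0.1135, 0.0613]
tool_rot: [-2.242, -2.194, 0.008]
ft_force: [-11.1, -1.2, 4.8]
grip_width: 1.003
grip_force: 5.4
```

Hard stop: x is steady at 0.4991 while the force rises. Backing off, rising, and checking.

Emit:
arm_command:
  motion:
    - [87,0,-2,0,0]
    - [87,0,-5,0,0]
    - [87,0,-9,0,0]
    - [87,0,-12,0,0]
    - [87,0,-12,-8,0]

```text
time: 25.87
position: [0.4893, 0.1139, 0.0694]
tool_rot: [-2.245, -2.197, 0.001]
ft_force: [-0.6, 0.5, -0.2]
grip_width: 0.998
grip_force: 0.0
```

Emit:
arm_command:
  motion:
    - [87,0,0,-20,0]
    - [87,0,0,-45,0]
    - [87,0,0,-70,0]
    - [87,0,0,-85,0]
    - [87,0,0,-90,0]

```text
time: 26.28
position: [0.4925, 0.1144, 0.1633]
tool_rot: [2.245, 2.196, 0.01]
ft_force: [0.7, -0.4, -0.2]
grip_width: 1.0
grip_force: 0.0
```

Emit:
arm_command:
  motion:
    - [87,0,0,0,0]
    - [87,0,0,0,0]
    - [87,0,0,0,0]
    - [87,0,0,0,0]
    - [87,0,0,0,0]

```text
time: 26.7
position: [0.4894, 0.1136, 0.1588]
tool_rot: [-2.246, -2.197, 0.003]
ft_force: [-0.5, -0.3, -0.7]
grip_width: 0.998
grip_force: 0.0
```

```bash
python3 - <<'E'
from h import *
p=camera_params("wrist"); im,d=get_image("wrist"); C=cloud(None,d,p)
cv2.imwrite("pics/end.png",cv2.resize(im[:,:,::-1],(800,600)))
o=np.array([.5428,.1112]);xh=np.array([-.99965,.0263]);yh=np.array([-.0263,-.99965])
X=(C[...,:2]-o)@xh*1000;Y=(C[...,:2]-o)@yh*1000;Z=C[...,2]*1000;b=(abs(Y)<25)&(d>.05)
def rep(n,m): print(n,m.sum(),"x",np.percentile(X[m],[2,50,98]).round(1),"y",np.percentile(Y[m],[2,50,98]).round(1),"z",np.percentile(Z[m],[2,50,98]).round(1))
rep("tabtop",b&(Z>90)&(Z<97)&(X<170));rep("strip",b&(abs(Y)<8)&(X>-70)&(X<20)&(Z<56));rep("bars",b&(abs(Z-58)<2)&(X<60))
go(.49,.11,.15)
E
```

```text
tabtop 417 x [77.5 82.1 87.1] y [-16.7  -1.1  15.7] z [90.6 93.6 95.2]
strip 1225 x [-68.2 -25.9  17.9] y [-7.1  0.6  7.6] z [50.6 52.1 54.7]
bars 868 x [-26.2  16.1  57.9] y [-12.5  -7.8  12.1] z [56.4 58.  59.3]
t 26.75 pos [0.4896 0.1136 0.159 ] psi -1.26 tilt [-0.0011 -0.001 ] F [-0.4 -0.1 -0.2] -> shift [-3.6  0.5  9. ] spin 0.0
```

View pics/end.png

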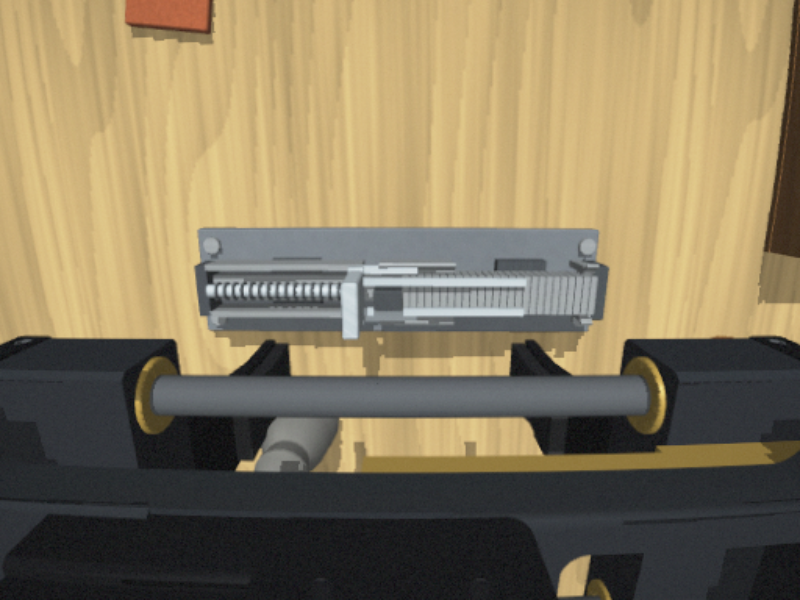

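The rail bars lie over the strip, with the tab at (350,300) (magazine x 82) and the strip flat at z 52. The tab position matches home for a shift of about -8 mm. Handing in.

```bash
python3 -c "
from bench import close_job
print(close_job())"
```

```text
the job is handed in; nothing more can be done
None
```

The strip lies flat in the channel with the rail slid home against its stop; peak measured push was about 11 N, and the job was handed in at about 27 s (the hand-in call gave no verdict).

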